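Load a sample carrier under the leaf spring of an inspection fixture

TASK

Load the sample carrier into the inspection fixture: with closed fingertips press it down hard on its bare metal behind the red rib until it lies flush on the track, and, keeping it pressed down, slide it through the gate and under the copper leaf spring until its nose is fully home against the black end stop and the yellow spring pad has popped up behind it. Then let go and move clear. Do not pick the carrier up, do not touch the leaf spring, and leave the parts and the blue bin beside the fixture alone.

Things in the scene. Friction and masses are not known exactly. Their poses are not given: they have to be found in the camera images.
- fixture: Fixed grey steel fixture, 216 x 100 mm. Origin on the bench; x is the way in (towards the stop), y across, z up. The track the carrier slides on is at z = 20 mm. Side guides: inner faces at y = +-31.5 mm, tops at z = 30 mm (level with the flush carrier's top), x = -75 to 135 mm. The carrier is home when its nose meets the stop: its origin is then at x = 68, z = 20 mm in this frame.
- gate (a point): Middle of the underside of the gate: a grey bar across the track, fixture x = 65 to 75 mm, underside z = 32 mm, top z = 42 mm, on posts out to y = +-48.5 mm. The carrier passes below it only when pressed down flush; the rib stays on the near side.
- stop (a point): Centre of the black end stop's face, at the height of the flush carrier's top (fixture x = 123, y = 0, z = 30 mm). The stop's top is at z = 34 mm.
- carrier: Loose aluminium plate 110 (x) x 60 x 10 mm, about 0.2 kg, brass disc flush in its front half. Origin: centre of underside; x towards the nose. Red rib on top: 8 mm thick, 44 wide, 12 high, faces at x = -18 and -10 mm. Fingertips go on the flat behind it (x = -55 to -18) and can push on its rear face. It starts on the raised pad, underside at fixture z = 26 mm, so its nose would strike the gate.
- lifter (a joint): Yellow sprung pad, 60 x 36 mm, under the loading end: 0 = up, 6 mm above the track; 0.006 m = pressed level with the track. It pushes up with 7 N when up, 10 N when level: pressing with about 13 to 20 N keeps the carrier flush. It pops up behind the carrier once the carrier's rear edge passes fixture x = 10 mm.
- pad_top (a point): Centre of the yellow pad's top face (fixture x = -20, y = 0; the pad spans x = -50 to 10 mm).
- leaf (a joint): Hinge of the copper leaf spring (38 x 30 x 2 mm) behind the gate, sloping down along the way in from fixture x = 75, z = 39 mm: 0 = at rest, tip at about z = 24 mm; grows as the tip is lifted, about 0.15 rad when riding on the carrier, on which it presses with about 5 N.
- leaf_tip (a point): Underside of the leaf spring's free end, about fixture x = 111 mm, y = 0, z = 24 mm at rest.
- setting_ring: Bystander: loose steel ring, 50 mm across, 18 mm high, origin at the centre of its underside. Leave alone.
- bushing: Bystander: loose brass flanged bushing, 36 mm across, 32 mm high, origin at the centre of its underside. Leave alone.
- pin_gauge: Bystander: loose dark steel pin on a round foot, 32 mm across, 45 mm high, origin at the centre of its underside. Leave alone.
- bin: Bystander: loose empty blue bin, 100 x 75 mm, 45 mm high, origin at the centre of its underside. Leave alone.

How it is judged:
By the outcome, as a careful person would: the job done as asked, in the order asked, and still so for the second after the job is handed in, with the robot touching nothing.
It also fails if it takes over 42 s, if anything falls off the work surface, if the arm or the gripper's body presses on something with over 40 N, if the wrist force passes 120 N, or if a joint passes its speed limit or range.

ROBOT

A 6-joint arm with a two-finger parallel gripper is mounted at the origin on the work surface. World frame = base frame: x ahead of the robot, y to its left, z up, the work surface at z = 0. Lengths are in mm, angles in degrees, forces in N, time in s.
With the tool pointing down it reaches from about 300 to 825 mm from the base axis. Payload 5.4 kg.
Tool frame: the origin (TCP) lies midway between the tips of the shut fingers; the grasp point (between the pads) lies 19 mm behind it; y points along the fingers, z is the direction in which the jaws open and shut, and the axes are right-handed (so a half turn about y gives the same grasp; the last joint's range is limited). The gripper opens to 92 mm and grips with 3 to 60 N. Pads are 20 mm wide; open, the fingers measure 128 mm over their backs; the gripper's body (75 mm by 189 mm) begins 69 mm behind the grasp point.
Start: joints at [-81.423, 9.076, 91.501, -0, 79.423, -12.038], TCP at [202.426, -538.173, 214.601] pointing down, gripper open.
Joint ranges: [-166.64, 166.64], [-54.1, 131.32], [10.49, 154.53], [-73.88, 253.88], [9.74, 151.15], [-171.62, 171.62]. Speed limits (degrees/s): [147.25, 147.25, 180, 180, 180, 180].

INTERFACE

Orientations are given as a 3x3 rotation matrix whose columns are the frame's x, y, z axes.
In Python, from bench import telemetry, vision, job_done, finder gives the robot as it stands.
- The arm moves only by the tool arm_command, never from a script. Its argument "rows" is a list of rows, each a list of 3 entries, a list of its own where there are three numbers: the turn, a rotation vector about the tool's x, y, z in rad, then the shift along the tool's x, y, z in cm, then the opening, from 0 (shut) to 1 (fully open). A call has 1 to 20 rows; each row shifts and turns the commanded pose from where the row before left it, along the tool's axes as they then stand; what a row does not reach is not made up. A row lasts 1/10 s, in which the tool goes at most 50 mm and 8.59 degrees, less where a joint would pass 70% of its speed; a pose out of reach is approached as far as the arm can. A call with a gripper value outside its range is refused whole. The fingers move at their own pace and stop on an object; "squeeze" is the grip in N (left out, the last holds). Time passes only in rows, so rows that do not move let the fingers close. It gives the time, the measured TCP pose, the force and the opening at its end, in the units of the state.
- telemetry.sense(): the state, without advancing time (a new reading comes with each control period).
- vision.grab_frame(name): name is "scene" or "side" or "wrist"; returns a dict with "color" (420x560x3 uint8, red, green, blue), "z_map" (420x560 float32, mm along the optical axis (not along the pixel's ray), 0 where there is no reading), "K" (3x3 intrinsics, pixels), "k1" (the pictures are not rectified: a ray, as slopes to the right and down, at radius r is drawn at 1 + k1 r^2 times it, then the intrinsics apply), "extrinsics" (4x4, takes a point from camera to world coordinates); the wrist camera has in their place "T_tool_cam" (4x4, takes a point from camera to tool coordinates, whose origin is the TCP and whose axes are the tool frame's). Camera axes: x right, y down, z forward; pixel columns grow to the right and rows downward; lengths in mm; the calibration is good to about 2 mm. A picture is of the moment at which its call begins: read the wrist's pose just before it.
- job_done(): hands the job in, once; it reports no verdict.
Trained networks look in a picture, given as the dict that the camera call returned (one of the last four; its "shot" number tells which), for a name from the list of things; names that differ only in an ending like _2 or _b are one class to them, and where a whole thing is asked for, a point or a joint stands for the part that bears it (a point fixed in the world has none). Each returns a list of dicts, best first, with "conf" (0 to 1); they miss things now and then, are a little off and sometimes report something else, mostly with a low value. They report only what shows in the picture. A call takes as long as a camera call.
- finder.masks_of(picture, label): "mask" (420x560 bool, what is visible of it) and "bbox" ([centre column, centre row, width, height] in pixels, round what is visible of it).
The state is a dict: "t": time; "joints": joint angles; "dq": joint speeds; "tau": joint torques, N m; "tcp_pos": TCP position; "orientation": TCP orientation; "contact_force": force on the tool from outside, world axes, zero at the start; "torque": the same for the moment, N m; "finger_gap": finger opening in mm.
Only numpy, scipy, OpenCV 4.12 (cv2) and the standard library are available. Lean on these libraries where they do the work, as an engineer would, in place of code of your own. Each camera call takes 0.05 s, during which the arm holds its last target. There are 200 camera calls.

## Working session

There is one attempt and no reset: what is moved stays moved. The work goes in short steps, Python scripts to look and compute and a tool call to move; the robot and the scene stay as the last step left them, time stands still between calls to the robot, and variables do not carry over. Pictures are saved under pics/ and viewed, about 8 in all and at most 12, crops included, and the job is handed in when it is done.

Besides the shell and the picture viewer there is one more tool, called after "Emit:" by a JSON object that holds its "method" and its "body", one argument or row to a line. arm_command: Moves the arm, as the interface text tells. Its arguments: {"type":"object","properties":{"rows":{"type":"array","items":{"type":"array"}},"squeeze":{"type":"number"}},"required":["rows"]}

```bash
mkdir -p pics; cat > h.py <<'E'
import numpy as np, cv2
from bench import telemetry, vision, job_done, finder
def pts(p, mask, T=None):
    v,u=np.nonzero(mask&(p["z_map"]>0)); z=p["z_map"][v,u]
    K=p["K"]; d=np.array([p["k1"],0,0,0,0.])
    n=cv2.undistortPoints(np.stack([u,v],1).astype(np.float64)[:,None],K,d)[:,0]
    P=np.c_[n*z[:,None],z,np.ones(len(z))]
    return (P@(p["extrinsics"] if T is None else T).T)[:,:3]
def save(p,n): cv2.imwrite("pics/"+n,p["color"][:,:,::-1])
def wristT(s,p):
    T=np.eye(4);T[:3,:3]=s["orientation"];T[:3,3]=s["tcp_pos"];return T@p["T_tool_cam"]
E
python3 - <<'E'
from h import *
s=telemetry.sense();print(np.round(s["orientation"],3),s["t"],s["contact_force"])
for c in("scene","side"):
    p=vision.grab_frame(c);save(p,c+"0.png")
    for n in("fixture","carrier","lifter","leaf","bin","setting_ring","bushing","pin_gauge"):
        for r in finder.masks_of(p,n)[:2]:
            q=pts(p,r["mask"]);print(c,n,round(r["conf"],2),np.round(r["bbox"]),np.round(np.median(q,0)) if len(q) else 0, np.round(np.percentile(q,[2,98],axis=0)).tolist() if len(q) else 0)
a=cv2.imread("pics/scene0.png");b=cv2.imread("pics/side0.png")
cv2.imwrite("pics/both.png",cv2.resize(np.vstack([a,b]),(400*560//420*1,800*1)) if 0 else np.hstack([cv2.resize(a,(400,300)),cv2.resize(b,(400,300))]))
E
```

```text
[[-0.936 -0.     0.352]
 [-0.352  0.002 -0.936]
 [-0.    -1.    -0.002]] 0.0 [-0.34642949  0.03460198  0.36969029]
scene fixture 0.79 [286. 211. 135.  85.] [564.  22.  21.] [[415.0, -44.0, 1.0], [625.0, 51.0, 43.0]]
scene fixture 0.63 [298. 192.  68.  39.] [488.  -8.  36.] [[432.0, -47.0, 29.0], [540.0, 20.0, 48.0]]
scene carrier 0.91 [299. 193.  70.  43.] [489.  -8.  36.] [[430.0, -47.0, 28.0], [539.0, 21.0, 48.0]]
scene carrier 0.6 [311. 249.  19.  28.] [546. 108.  15.] [[529.0, 94.0, 2.0], [557.0, 118.0, 42.0]]
scene leaf 0.6 [259. 215.  29.  19.] [579.   0.  32.] [[562.0, -18.0, 25.0], [598.0, 16.0, 40.0]]
scene bin 0.67 [215. 185.  71.  57.] [ 599. -125.   25.] [[543.0, -178.0, 2.0], [656.0, -77.0, 45.0]]
scene setting_ring 0.71 [360. 229.  26.  26.] [446. 105.  15.] [[424.0, 80.0, 0.0], [468.0, 125.0, 19.0]]
scene bushing 0.71 [272. 173.  13.  16.] [ 487. -120.   12.] [[469.0, -134.0, 2.0], [499.0, -112.0, 30.0]]
scene pin_gauge 0.92 [311. 247.  17.  28.] [546. 108.  14.] [[529.0, 92.0, 0.0], [557.0, 118.0, 41.0]]
side fixture 0.74 [249. 253. 142.  72.] [534. -45.  21.] [[409.0, -73.0, 2.0], [620.0, 35.0, 43.0]]
side carrier 0.57 [229. 248.  82.  40.] [480. -25.  37.] [[429.0, -53.0, 30.0], [536.0, 14.0, 49.0]]
side lifter 0.71 [255. 215.  24.  26.] [539.  93.  16.] [[526.0, 84.0, 1.0], [553.0, 106.0, 43.0]]
side leaf 0.48 [291. 233.  24.  12.] [581.  -3.  33.] [[566.0, -18.0, 27.0], [597.0, 13.0, 39.0]]
side bin 0.75 [326. 285.  88.  76.] [ 598. -132.   25.] [[541.0, -181.0, 3.0], [653.0, -81.0, 47.0]]
side setting_ring 0.9 [199. 225.  32.  25.] [443.  88.  15.] [[420.0, 74.0, 3.0], [466.0, 120.0, 20.0]]
side bushing 0.58 [246. 304.  24.  23.] [ 479. -141.   13.] [[465.0, -149.0, 2.0], [498.0, -119.0, 32.0]]
side pin_gauge 0.58 [255. 216.  19.  25.] [540.  93.  16.] [[528.0, 84.0, 3.0], [553.0, 103.0, 43.0]]
```

View pics/scene0.png

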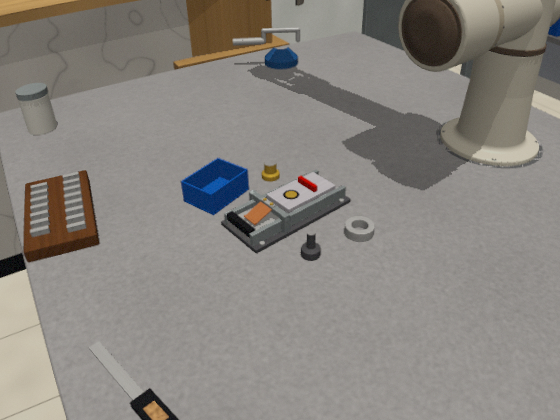

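View pics/side0.png

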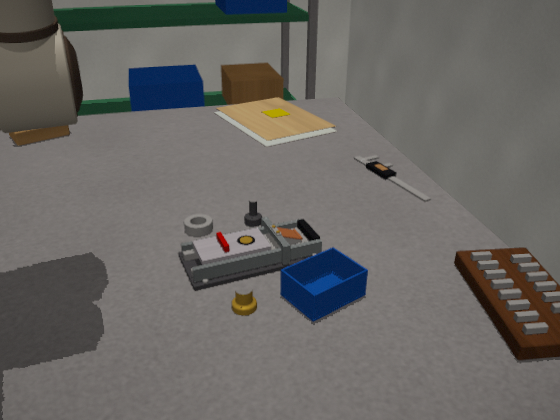

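```bash
python3 - <<'E'
from h import *
for c in("scene","side"):
    p=vision.grab_frame(c)
    r=finder.masks_of(p,"carrier")[0];q=pts(p,r["mask"]);q=q[abs(q[:,2]-36)<4]
    print(c,"carrier",r["conf"],cv2.minAreaRect(q[:,:2].astype(np.float32)))
    r=finder.masks_of(p,"fixture")[0];q=pts(p,r["mask"])
    print("fix",r["conf"],cv2.minAreaRect(q[:,:2].astype(np.float32)))
p=vision.grab_frame("wrist");print(np.round(p["T_tool_cam"],3),p["K"],p["k1"])
E
```

```text
scene carrier 0.74 ((484.0863952636719, -14.870765686035156), (113.57270812988281, 62.301761627197266), 8.788681983947754)
fix 0.58 ((514.9434814453125, -28.534767150878906), (225.2969207763672, 139.7550506591797), 8.837993621826172)
side carrier 0.91 ((483.36175537109375, -17.202064514160156), (109.96988677978516, 64.27239990234375), 9.109564781188965)
fix 0.94 ((514.4853515625, 3.7414627075195312), (226.13050842285156, 231.67007446289062), 83.5081558227539)
[[-0.0000e+00  9.6100e-01  2.7700e-01 -7.8416e+01]
 [ 1.0000e-03 -2.7700e-01  9.6100e-01 -1.6922e+02]
 [ 1.0000e+00  0.0000e+00 -1.0000e-03 -2.9000e-02]
 [ 0.0000e+00  0.0000e+00  0.0000e+00  1.0000e+00]] [[300.36292176   0.         279.03420547]
 [  0.         300.36292176 209.6997282 ]
 [  0.           0.           1.        ]] -0.05093417159885909
```

Emit:
{"method": "arm_command", "body": {
  "rows": [
    [[0,0,0],[-2.98,0.46,-2.83],0],
    [[0,0,0],[-2.98,0.46,-2.83],0],
    [[0,0,0],[-2.98,0.46,-2.83],0],
    [[0,0,0],[-2.98,0.46,-2.83],0],
    [[0,0,0],[-2.98,0.46,-2.83],0],
    [[0,0,0],[-2.98,0.46,-2.83],0],
    [[0,0,0],[-2.98,0.46,-2.83],0],
    [[0,0,0],[-2.98,0.46,-2.83],0],
    [[0,0,0],[-2.98,0.46,-2.83],0],
    [[0,0,0],[-2.98,0.46,-2.83],0],
    [[0,0,0],[-2.98,0.46,-2.83],0],
    [[0,0,0],[-2.98,0.46,-2.83],0],
    [[0,0,0],[-2.98,0.46,-2.83],0],
    [[0,0,0],[-2.98,0.46,-2.83],0],
    [[0,0.102,0],[0,0,0],0],
    [[0,0.102,0],[0,0,0],0],
    [[0,0,0],[0,0,0],0],
    [[0,0,0],[0,0,0],0]
  ],
  "squeeze": 20
}}

```text
t: 3.05
tcp_pos: [453.4, -20.6, 150.3]
orientation: [[-0.988, 0.0, 0.157], [-0.157, -0.0, -0.988], [-0.0, -1.0, 0.0]]
contact_force: [-0.0, -0.2, 0.1]
finger_gap: 0.2
```

```bash
cat > look.py <<'E'
from h import *
import sys
s=telemetry.sense();p=vision.grab_frame("wrist");save(p,sys.argv[1]);T=wristT(s,p)
R=np.array(s["orientation"])
print(s["t"],np.round(s["tcp_pos"],1),np.round(R,3).tolist(),s["finger_gap"],np.round(s["contact_force"],2))
P=pts(p,np.ones(p["z_map"].shape,bool),T)
for n in("carrier","fixture","leaf","lifter"):
    for r in finder.masks_of(p,n)[:2]:
        q=pts(p,r["mask"],T)
        print(n,round(r["conf"],2),np.round(r["bbox"]),np.round(np.median(q,0),1))
        if n=="carrier":
            zt=np.median(q[:,2]);k=q[abs(q[:,2]-zt)<4];c,wh,a=cv2.minAreaRect(k[:,:2].astype(np.float32));print(" top z",zt,c,wh,a)
        if n=="fixture": print(" ",cv2.minAreaRect(q[:,:2].astype(np.float32)))
hsv=cv2.cvtColor(p["color"],cv2.COLOR_RGB2HSV)
red=((hsv[...,0]<6)|(hsv[...,0]>174))&(hsv[...,1]>180)&(hsv[...,2]>90)
q=pts(p,red,T);q=q[(q[:,2]>30)&(q[:,2]<60)];print("rib",len(q),np.round(np.median(q,0),1)); 
q=q[q[:,2]>np.median(q[:,2])-3]
print(cv2.minAreaRect(q[:,:2].astype(np.float32)))
E
python3 look.py w1.png
```

```text
3.05 [453.4 -20.6 150.3] [[-0.988, 0.0, 0.157], [-0.157, -0.0, -0.988], [-0.0, -1.0, 0.0]] 0.2271012109165544 [-0.05 -0.24  0.1 ]
carrier 0.72 [281. 172.  62. 112.] [487.9 -15.4  35.2]
 top z 35.15414421667538 (484.0191345214844, -16.048160552978516) (108.49085998535156, 60.0759162902832) 9.036901473999023
fixture 0.86 [282. 127. 112. 230.] [562.5  -2.1  27.6]
  ((518.1617431640625, -11.350914001464844), (227.01243591308594, 102.10057067871094), 9.108484268188477)
leaf 0.91 [280.  67.  36.  50.] [580.2  -0.9  31.9]
lifter 0.64 [383. 190.  36.  36.] [ 486.2 -120.7   10. ]
rib 306 [471.2 -17.9  47. ]
((471.1212463378906, -17.963939666748047), (6.904074668884277, 40.0343132019043), 7.505579471588135)
```

View pics/w1.png

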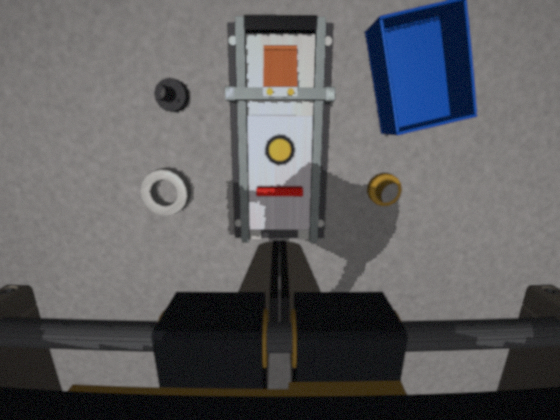

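Emit:
{"method": "arm_command", "body": {
  "rows": [
    [[0,0,0],[0,2.5,0],0],
    [[0,0,0],[0,3,0],0],
    [[0,0,0],[0,3,0],0],
    [[0,0,0],[0,1.5,0],0],
    [[0,0,0],[0,0.5,0],0],
    [[0,0,0],[0,0,0],0],
    [[0,0,0],[0,0,0],0]
  ]
}}

```text
t: 4.0
tcp_pos: [454.3, -20.8, 46.2]
orientation: [[-0.988, 0.002, 0.155], [-0.155, -0.001, -0.988], [-0.002, -1.0, 0.001]]
contact_force: [0.1, -0.4, 0.3]
finger_gap: 0.2
```

```bash
python3 - <<'E'
from h import *
s=telemetry.sense();p=vision.grab_frame("wrist");b=vision.grab_frame("side")
a=cv2.resize(p["color"][60:340,130:430],None,fx=1.4,fy=1.4);c=cv2.resize(b["color"][180:300,150:350],(int(392*200/120*.6),392))
cv2.imwrite("pics/w2.png",np.hstack([a,c])[:,:,::-1])
E
```

```text
(no output)
```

View pics/w2.png

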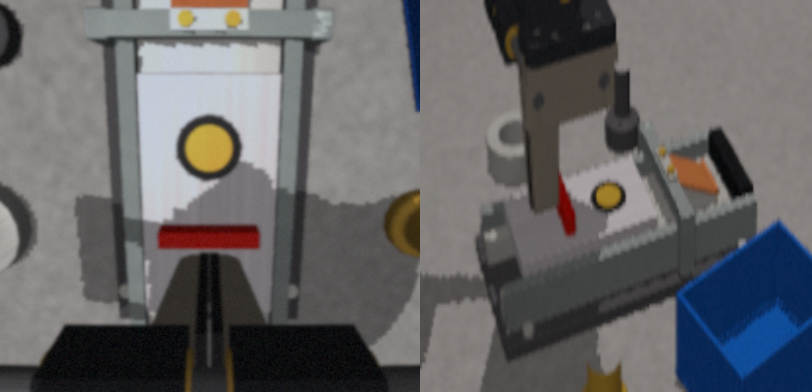

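The fingertips (left pane, 210,255) sit just behind the rib and are centred. The nose (row 72) is short of the gate (row 25).

Emit:
{"method": "arm_command", "body": {
  "rows": [
    [[0,0,0],[0,0.4,0],0],
    [[0,0,0],[0,0.3,0],0],
    [[0,0,0],[0,0.2,0],0],
    [[0,0,0],[0,0.2,0],0],
    [[0,0,0],[0,0.2,0],0],
    [[0,0,0],[0,0,0],0],
    [[0,0,0],[0,0,0],0]
  ]
}}

```text
t: 4.8
tcp_pos: [453.4, -20.4, 32.5]
orientation: [[-0.988, -0.001, 0.155], [-0.155, 0.0, -0.988], [0.001, -1.0, -0.0]]
contact_force: [-2.7, 0.7, 6.5]
finger_gap: 0.4
```

Emit:
{"method": "arm_command", "body": {
  "rows": [
    [[0,0,0],[0,0.15,0],0],
    [[0,0,0],[0,0.15,0],0],
    [[0,0,0],[0,0,0],0],
    [[0,0,0],[0,0,0],0]
  ]
}}

```text
t: 5.2
tcp_pos: [453.7, -20.5, 30.3]
orientation: [[-0.988, -0.0, 0.156], [-0.156, -0.0, -0.988], [0.0, -1.0, -0.0]]
contact_force: [-5.4, 1.4, 12.3]
finger_gap: 0.1
```

Emit:
{"method": "arm_command", "body": {
  "rows": [
    [[0,0,0],[0,0.1,0],0],
    [[0,0,0],[0,0,0],0],
    [[0,0,0],[0,0,0],0]
  ]
}}

```text
t: 5.5
tcp_pos: [454.1, -20.6, 30.3]
orientation: [[-0.988, -0.0, 0.156], [-0.156, -0.0, -0.988], [0.0, -1.0, 0.0]]
contact_force: [-7.6, 1.7, 20.6]
finger_gap: 0.4
```

```bash
python3 look.py w3.png; python3 - <<'E'
from h import *
s=telemetry.sense();p=vision.grab_frame("wrist");T=wristT(s,p)
print(s["tcp_pos"],s["contact_force"])
b=vision.grab_frame("side")
# carrier-top tilt: plane fit along fixture x
for nm,pp,TT in(("wrist",p,T),("side",b,b["extrinsics"])):
    q=pts(pp,finder.masks_of(pp,"carrier")[0]["mask"],TT)
    f=np.array([.9876,.157]);u=(q[:,:2]-[484,-16])@f;l=(q[:,:2]-[484,-16])@[-f[1],f[0]]
    k=(abs(l)<25)
    for a in range(-50,60,15):
        m=k&(u>a-5)&(u<a+5)
        if m.sum()>3: print(nm,a,round(float(np.median(q[m,2])),1),m.sum())
a=cv2.resize(p["color"][60:340,130:430],None,fx=1.4,fy=1.4);c=cv2.resize(b["color"][180:300,150:350],(392,392*120//200))
c=np.vstack([c,np.zeros((392-c.shape[0],392,3),np.uint8)])
cv2.imwrite("pics/w3b.png",np.hstack([a,c])[:,:,::-1])
E
```

```text
5.5 [454.1 -20.6  30.3] [[-0.988, -0.0, 0.156], [-0.156, -0.0, -0.988], [0.0, -1.0, 0.0]] 0.43141683253361557 [-7.62  1.66 20.61]
carrier 0.71 [280. 198. 108. 178.] [499.7 -12.8  29.3]
 top z 29.25022546856563 (484.44683837890625, -15.936691284179688) (109.7811508178711, 59.882572174072266) 8.964860916137695
fixture 0.67 [282. 146. 199. 292.] [553.6  -2.7  28.6]
  ((509.1534423828125, -12.868949890136719), (189.32247924804688, 107.36056518554688), 8.793878555297852)
leaf 0.67 [280.  30.  63.  60.] [577.1  -1.4  33.1]
rib 922 [471.3 -18.   41. ]
((471.0648193359375, -17.82245635986328), (8.071467399597168, 41.97705841064453), 8.351181983947754)
[454.08229474 -20.6320046   30.30133284] [-7.46121499  1.93045843 20.44175343]
wrist -50 28.9 45
wrist -35 29.0 339
wrist -20 33.3 518
wrist -5 29.4 1843
wrist 10 29.1 1413
wrist 25 29.5 1548
wrist 40 29.1 1633
wrist 55 29.1 1029
side -50 31.7 143
side -35 31.8 46
side -20 35.0 89
side -5 30.7 69
side 10 30.8 109
side 25 31.2 108
side 40 30.8 104
side 55 30.7 49
```

View pics/w3b.png

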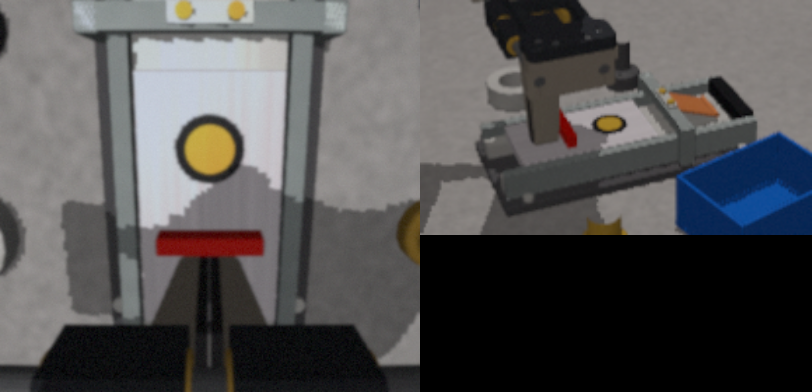

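Carrier reads flush: top about 29–30 mm and level along its length, at 20 N. Now sliding it.

Emit:
{"method": "arm_command", "body": {
  "rows": [
    [[0,0,0],[-0.1,0,0],0],
    [[0,0,0],[-0.2,0,0],0],
    [[0,0,0],[-0.2,0,0],0],
    [[0,0,0],[-0.2,0,0],0],
    [[0,0,0],[-0.2,0,0],0],
    [[0,0,0],[-0.1,0,0],0],
    [[0,0,0],[0,0,0],0]
  ]
}}

```text
t: 6.65
tcp_pos: [464.3, -19.7, 30.3]
orientation: [[-0.988, 0.001, 0.156], [-0.156, -0.002, -0.988], [-0.001, -1.0, 0.002]]
contact_force: [-6.0, -0.9, 18.8]
finger_gap: 0.5
```

```bash
cp look.py l2.py; python3 look.py w4.png
```

```text
6.65 [464.3 -19.7  30.3] [[-0.988, 0.001, 0.156], [-0.156, -0.002, -0.988], [-0.001, -1.0, 0.002]] 0.4597817702249207 [-6.04 -0.86 18.79]
carrier 0.64 [281. 200. 108. 177.] [509.7 -12.3  29.3]
 top z 29.25574182360478 (494.7182312011719, -15.30679702758789) (110.23645782470703, 59.951168060302734) 8.730352401733398
fixture 0.84 [278. 146. 202. 292.] [ 5.621e+02 -3.000e-01  2.840e+01]
  ((519.1731567382812, -9.86083984375), (191.85865783691406, 120.1481704711914), 10.712453842163086)
leaf 0.74 [278.  45.  61.  79.] [580.   -0.6  31.9]
rib 921 [481.7 -17.1  41. ]
((481.49383544921875, -17.306316375732422), (8.139720916748047, 41.8859748840332), 9.00159740447998)
```

Emit:
{"method": "arm_command", "body": {
  "rows": [
    [[0,0,0],[-0.2,0,0],0],
    [[0,0,0],[-0.25,0,0],0],
    [[0,0,0],[-0.25,0,0],0],
    [[0,0,0],[-0.25,0,0],0],
    [[0,0,0],[-0.25,0,0],0],
    [[0,0,0],[-0.25,0,0],0],
    [[0,0,0],[-0.25,0,0],0],
    [[0,0,0],[-0.2,0,0],0],
    [[0,0,0],[0,0,0],0]
  ]
}}

```text
t: 7.8
tcp_pos: [483.4, -16.8, 30.3]
orientation: [[-0.988, 0.001, 0.156], [-0.156, -0.002, -0.988], [-0.001, -1.0, 0.002]]
contact_force: [-6.8, -0.3, 17.9]
finger_gap: 0.6
```

Emit:
{"method": "arm_command", "body": {
  "rows": [
    [[0,0,0],[-0.2,0,0],0],
    [[0,0,0],[-0.25,0,0],0],
    [[0,0,0],[-0.25,0,0],0],
    [[0,0,0],[-0.25,0,0],0],
    [[0,0,0],[-0.25,0,0],0],
    [[0,0,0],[-0.25,0,0],0],
    [[0,0,0],[-0.25,0,0],0],
    [[0,0,0],[-0.2,0,0],0],
    [[0,0,0],[0,0,0],0]
  ]
}}

```text
t: 8.7
tcp_pos: [500.2, -13.9, 30.3]
orientation: [[-0.988, -0.003, 0.156], [-0.156, -0.002, -0.988], [0.004, -1.0, 0.001]]
contact_force: [-12.4, -2.6, 23.5]
finger_gap: 1.0
```

```bash
python3 look.py w5.png
```

```text
8.7 [500.2 -13.9  30.3] [[-0.988, -0.003, 0.156], [-0.156, -0.002, -0.988], [0.004, -1.0, 0.001]] 0.9684440303576628 [-12.39  -2.6   23.48]
carrier 0.73 [280. 199. 111. 179.] [532.4  -9.7  29.2]
 top z 29.235253511069303 (530.4542846679688, -9.747581481933594) (110.50390625, 60.51654052734375) 8.765028953552246
carrier 0.64 [113. 286.  72.  64.] [447.8  98.8  16.3]
 top z 16.33700120606585 (446.4376220703125, 100.25690460205078) (45.871437072753906, 49.45865249633789) 11.385537147521973
fixture 0.89 [280. 163. 188. 262.] [580.6   1.1  29.2]
  ((544.8659057617188, -5.915802001953125), (169.02664184570312, 104.93670654296875), 8.838059425354004)
leaf 0.91 [278. 121.  56.  76.] [580.3  -0.7  32.7]
rib 922 [517.6 -11.5  41. ]
((517.3609008789062, -11.584362030029297), (7.810606479644775, 42.075103759765625), 8.49303913116455)
```

View pics/w5.png

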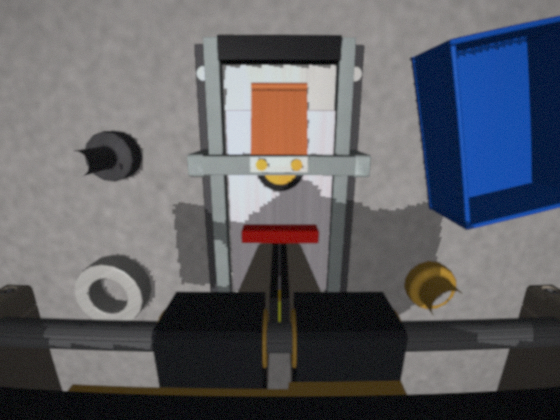

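Nose (row 110) is under the gate, just meeting the leaf (rows 85–155). Carrier still flush, about 25 mm to go.

Emit:
{"method": "arm_command", "body": {
  "rows": [
    [[0,0,0],[-0.2,0,0],0],
    [[0,0,0],[-0.2,0,0],0],
    [[0,0,0],[-0.2,0,0],0],
    [[0,0,0],[-0.2,0,0],0],
    [[0,0,0],[-0.2,0,0],0],
    [[0,0,0],[-0.2,0,0],0],
    [[0,0,0],[-0.2,0,0],0],
    [[0,0,0],[0,0,0],0]
  ]
}}

```text
t: 9.75
tcp_pos: [514.6, -11.6, 30.3]
orientation: [[-0.988, -0.002, 0.156], [-0.156, -0.001, -0.988], [0.002, -1.0, 0.001]]
contact_force: [-9.6, -1.7, 20.7]
finger_gap: 0.2
```

Emit:
{"method": "arm_command", "body": {
  "rows": [
    [[0,0,0],[-0.2,0,0],0],
    [[0,0,0],[-0.2,0,0],0],
    [[0,0,0],[-0.2,0,0],0],
    [[0,0,0],[-0.2,0,0],0],
    [[0,0,0],[0,0,0],0]
  ]
}}

```text
t: 10.25
tcp_pos: [522.6, -10.3, 30.3]
orientation: [[-0.988, -0.001, 0.156], [-0.156, -0.001, -0.988], [0.002, -1.0, 0.001]]
contact_force: [-9.6, -0.9, 20.7]
finger_gap: 0.1
```

```bash
python3 look.py w6.png
```

```text
10.25 [522.6 -10.3  30.3] [[-0.988, -0.001, 0.156], [-0.156, -0.001, -0.988], [0.002, -1.0, 0.001]] 0.07823192358442563 [-9.64 -0.89 20.72]
carrier 0.7 [281. 199. 110. 178.] [566.6  -5.1  29.2]
 top z 29.22219301927558 (552.9288330078125, -6.228328704833984) (110.2944564819336, 60.8197135925293) 8.880584716796875
fixture 0.82 [281. 227. 179. 290.] [ 5.739e+02 -4.000e-01  3.200e+01]
  ((517.4235229492188, -14.75531005859375), (218.62002563476562, 114.12434387207031), 8.658503532409668)
leaf 0.82 [279. 162.  56.  77.] [581.5  -0.8  34.8]
leaf 0.29 [280. 360.  20.   7.] [442.  -23.6  25. ]
lifter 0.56 [280. 358.  19.  10.] [441.9 -23.   25. ]
rib 924 [540.   -7.7  41. ]
((539.6884155273438, -8.005350112915039), (8.190752029418945, 41.925846099853516), 9.320408821105957)
```

View pics/w6.png

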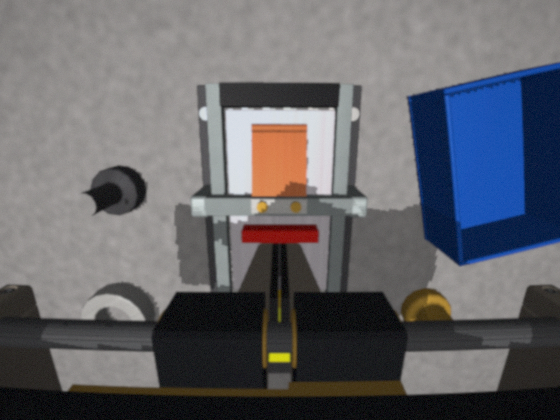

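The leaf is riding on the carrier and the nose is a few mm short of the stop (row 107).

Emit:
{"method": "arm_command", "body": {
  "rows": [
    [[0,0,0],[-0.1,0,0],0],
    [[0,0,0],[-0.1,0,0],0],
    [[0,0,0],[-0.1,0,0],0],
    [[0,0,0],[0,0,0],0]
  ]
}}

```text
t: 10.9
tcp_pos: [524.2, -10.1, 30.3]
orientation: [[-0.988, -0.005, 0.156], [-0.156, -0.002, -0.988], [0.005, -1.0, 0.001]]
contact_force: [-15.1, -2.1, 24.3]
finger_gap: 0.5
```

Emit:
{"method": "arm_command", "body": {
  "rows": [
    [[0,0,0],[-0.1,0,0],0],
    [[0,0,0],[-0.1,0,0],0],
    [[0,0,0],[0,0,0],0]
  ]
}}

```text
t: 11.2
tcp_pos: [524.3, -10.1, 30.3]
orientation: [[-0.988, -0.01, 0.157], [-0.157, -0.002, -0.988], [0.01, -1.0, 0.001]]
contact_force: [-20.6, -4.9, 32.0]
finger_gap: 0.2
```

```bash
python3 look.py w7.png; python3 - <<'E'
from h import *
s=telemetry.sense();p=vision.grab_frame("wrist");b=vision.grab_frame("scene");d=vision.grab_frame("side")
f=np.array([.9876,.156])
P=pts(p,np.ones(p["z_map"].shape,bool),wristT(s,p));rel=P[:,:2]-[552.9,-6.2];u=rel@f;l=rel@[-f[1],f[0]]
for a in range(-110,75,3):
    m=(abs(abs(l)-22)<5)&(u>=a)&(u<a+3)
    if m.sum()>5: print(a,round(float(np.median(P[m,2])),1),end=" | ")
a=cv2.resize(p["color"][80:260,180:380],(400,360));c=cv2.resize(b["color"][160:260,210:360],(390,260));e=cv2.resize(d["color"][200:300,170:340],(390,230))
c=np.vstack([c,e]);a=np.vstack([a,np.zeros((130,400,3),np.uint8)])
cv2.imwrite("pics/w7b.png",np.hstack([a,c])[:,:,::-1])
E
```

```text
11.2 [524.3 -10.1  30.3] [[-0.988, -0.01, 0.157], [-0.157, -0.002, -0.988], [0.01, -1.0, 0.001]] 0.24578223582981806 [-20.56  -4.95  32.01]
carrier 0.95 [280. 201. 111. 173.] [570.2  -4.1  29.2]
 top z 29.243271175416794 (554.7547607421875, -5.525482177734375) (109.68231201171875, 59.91091537475586) 9.025833129882812
carrier 0.22 [280. 164.  55.  76.] [581.2  -0.8  34.9]
 top z 34.852299782643 (580.5090942382812, -0.9265575408935547) (38.53084945678711, 29.818275451660156) 9.058813095092773
fixture 0.58 [282. 228. 182. 293.] [ 5.736e+02 -3.000e-01  3.220e+01]
  ((516.6810302734375, -15.446372985839844), (215.98297119140625, 112.79792022705078), 8.52947998046875)
leaf 0.75 [279. 163.  57.  74.] [581.2  -0.9  34.9]
leaf 0.39 [280. 199. 106. 181.] [570.2  -4.9  29.2]
lifter 0.72 [278. 361.  20.  10.] [442.7 -21.9  25. ]
lifter 0.64 [484. 166. 148. 204.] [ 598.3 -137.9   12.5]
rib 951 [541.6  -7.6  41. ]
((541.2091674804688, -7.716320037841797), (8.534987449645996, 41.99259567260742), 9.501730918884277)
-53 29.2 | -50 29.2 | -47 29.0 | -44 29.1 | -41 29.1 | -38 29.1 | -35 29.1 | -32 29.1 | -29 29.0 | -26 29.1 | -23 29.1 | -20 29.5 | -17 29.8 | -14 140.5 | -11 141.8 | -8 141.4 | -5 152.2 | -2 141.1 | 1 135.6 | 4 132.7 | 7 37.5 | 10 29.0 | 13 29.0 | 16 29.0 | 19 29.1 | 22 29.1 | 25 29.0 | 28 29.1 | 31 29.1 | 34 29.0 | 37 29.0 | 40 29.1 | 43 29.2 | 46 29.2 | 49 29.1 | 52 29.1 | 55 29.5 | 58 33.0 | 61 33.1 | 64 33.0 | 67 32.9 | 70 -0.9 | 73 -0.8 |
```

View pics/w7b.png

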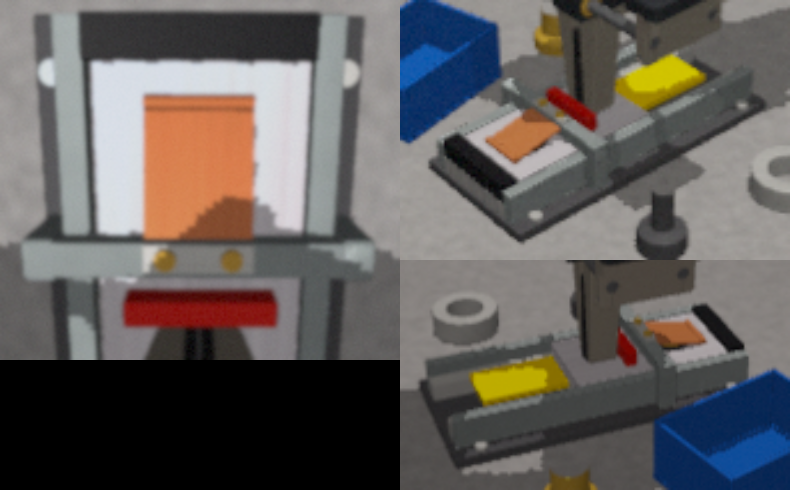

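Nose meets the stop (29→33 mm step exactly at the nose, force rising, no more motion). The yellow pad is up behind it (z≈25, track about 19–20). Relieving the forward push, then lifting off.

Emit:
{"method": "arm_command", "body": {
  "rows": [
    [[0,0,0],[0.1,0,0],0],
    [[0,0,0],[0.1,-0.1,0],0],
    [[0,0,0],[0,-0.2,0],0],
    [[0,0,0],[0,-0.5,0],0],
    [[0,0,0],[0,-1,0],0],
    [[0,0,0],[0,-2,0],0],
    [[0,0,0],[0,-3,0],0],
    [[0,0,0],[0,-3,0],0],
    [[0,0,0],[0,-3,0],0],
    [[0,0,0],[0,-1,0],0],
    [[0,0,0],[0,0,0],0],
    [[0,0,0],[0,0,0],0]
  ]
}}

```text
t: 12.8
tcp_pos: [524.8, -8.9, 164.9]
orientation: [[-0.988, -0.002, 0.155], [-0.155, 0.0, -0.988], [0.002, -1.0, -0.001]]
contact_force: [-0.7, -0.8, -0.1]
finger_gap: 0.4
```

```bash
python3 look.py w8.png; python3 - <<'E'
from h import *
s=telemetry.sense();p=vision.grab_frame("wrist");b=vision.grab_frame("scene");d=vision.grab_frame("side")
f=np.array([.9876,.156])
P=pts(p,np.ones(p["z_map"].shape,bool),wristT(s,p));rel=P[:,:2]-[552.9,-6.2];u=rel@f;l=rel@[-f[1],f[0]]
for a in range(-120,75,3):
    m=(abs(abs(l)-22)<5)&(u>=a)&(u<a+3)&(P[:,2]<60)
    if m.sum()>3: print(a,round(float(np.median(P[m,2])),1),end=" | ")
a=cv2.resize(p["color"][60:300,180:380],(400,480));c=cv2.resize(b["color"][160:260,210:360],(390,260));e=cv2.resize(d["color"][200:300,170:340],(390,220))
cv2.imwrite("pics/w8b.png",np.hstack([a,np.vstack([c,e])])[:,:,::-1])
for n in("bin","setting_ring","bushing","pin_gauge"):
    for r in finder.masks_of(b,n)[:1]: print(n,r["bbox"],np.round(np.median(pts(b,r["mask"]),0)))
E
```

```text
12.8 [524.8  -8.9 164.9] [[-0.988, -0.002, 0.155], [-0.155, 0.0, -0.988], [0.002, -1.0, -0.001]] 0.35516481399777505 [-0.73 -0.81 -0.11]
carrier 0.58 [281. 170.  60. 107.] [544.1  -7.8  29.1]
 top z 29.114480077002668 (554.8944091796875, -5.778068542480469) (108.3689956665039, 60.16289138793945) 8.9363374710083
fixture 0.91 [282. 193. 102. 181.] [557.5  -2.3  28.7]
  ((520.3255615234375, -10.018661499023438), (209.7452850341797, 102.17515563964844), 9.028824806213379)
fixture 0.71 [282. 170.  58. 106.] [543.1  -8.5  29.1]
  ((554.8203735351562, -5.318637847900391), (108.9000473022461, 61.2845458984375), 8.34720516204834)
leaf 0.75 [280. 148.  32.  47.] [581.2  -1.3  34.8]
lifter 0.81 [281. 235.  31.  18.] [488.9 -14.9  25. ]
rib 279 [541.9  -7.4  41. ]
((541.9406127929688, -7.3311920166015625), (6.478639125823975, 40.882598876953125), 8.890864372253418)
-87 19.3 | -84 18.8 | -81 18.6 | -78 18.8 | -75 19.0 | -72 18.8 | -69 18.9 | -66 18.9 | -63 18.9 | -60 19.4 | -57 18.9 | -54 28.8 | -51 28.9 | -48 28.9 | -45 29.2 | -42 29.0 | -39 28.8 | -36 29.2 | -33 29.2 | -30 28.9 | -27 29.0 | -24 28.8 | -21 29.2 | -18 29.5 | -15 39.9 | -12 39.7 | -9 29.7 | -6 29.1 | -3 34.7 | 0 40.9 | 3 41.0 | 6 41.0 | 9 29.6 | 12 28.9 | 15 29.3 | 18 28.7 | 21 28.8 | 24 29.1 | 27 29.0 | 30 29.0 | 33 28.9 | 36 28.9 | 39 28.9 | 42 29.1 | 45 29.2 | 48 29.1 | 51 29.3 | 54 29.5 | 57 33.3 | 60 33.4 | 63 33.1 | 66 33.1 | 69 -0.6 | 72 -1.0 | bin [214.0, 182.8, 71.0, 52.2] [ 600. -125.   24.]
setting_ring [359.3, 230.9, 27.2, 25.4] [447. 106.  15.]
pin_gauge [310.4, 248.4, 23.2, 28.5] [546. 108.  14.]
```

View pics/w8b.png

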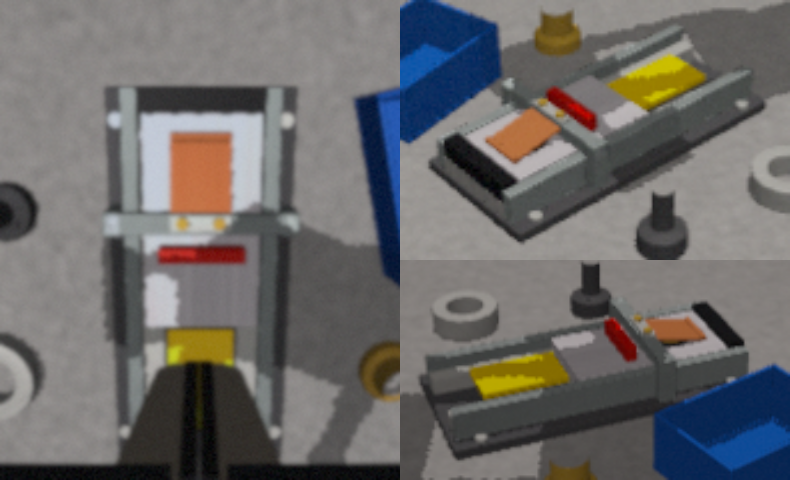

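The carrier is flush at home against the stop, and the pad is up 6 mm behind it. The leaf rides on the carrier, the bystanders I could compare have not moved, and the tool is clear.

```bash
python3 -c "
from bench import job_done; print(job_done())"
```

```text
the job is handed in; nothing more can be done
None
```

I loaded the carrier into the fixture and handed the job in at about 13 s of robot time. The closed fingertips pressed it flush behind the rib with about 20 N. Keeping it pressed down, I slid it through the gate and under the leaf spring until the nose met the stop, then relieved the push and lifted 135 mm clear.

**Last checks, taken after letting go:**
- **Carrier:** its top reads level at about 29 mm along its whole length, the same as when it was pressed flush. The calibration is good to about 2 mm, so this agrees with the 30 mm given.
- **Stop:** the surface steps straight from the carrier up to the stop face with no gap.
- **Yellow pad:** it stands about 6 mm above the track behind the carrier.
- **Leaf spring:** it rides on the carrier, and the fingers never went near it.
- **Bin and loose parts:** the bin, ring and pin gauge measured within 1 mm of where they started. The detector missed the bushing in the last scene picture, but the picture shows it standing in its place.
- **Robot:** the tool reads about zero contact force.

**Off the plan:** while seating against the stop, the vertical press rose briefly to 32 N, above the suggested 13 to 20 N. It stayed well under the 120 N wrist limit.

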